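Rock the sorting gate over and feed two balls down the other chute

TASK

On the ball sorting stand, press down the raised end of the seesaw gate with a fingertip so that it rocks over its pivot and stays lying to the other side. Then push the two steel balls waiting on the landing over the crest, so that both roll down the chute on that other side and come to rest in its bin. Only push: do not lift or carry a ball, and leave the tools and other things on the bench where they are.

Things in the scene. Friction and masses are not known exactly. Their poses are not given: they have to be found in the camera images.
- stand: ball sorting stand of grey and bare sheet metal, fixed on the bench. Origin: on the bench under the middle of the gate. Its x axis points the way balls feed (landing, ramp, gate) and lies roughly to the robot's left; z up; y runs along the gate to its end a, the end nearer the robot. Chutes lead from both gate ends down to grey bins, 70 mm high, y from 157 to 287 mm and -157 to -287 mm, each holding one finished ball
- landing (a point): middle of the rear edge of the landing, on its floor (stand x -176 mm, 137 mm above the bench). The landing is an almost level lane (2 degrees, rising to the crest), 83 mm long, 44 mm wide inside, side walls 8 mm high, and at this edge a stop 5 mm high. Above these, and in the space behind this edge, nothing is in a finger's way
- crest (a point): lane floor at the crest (stand x -93 mm, 140 mm above the bench), where the landing ends and the ramp begins. The ramp falls at 15 degrees, with 16 mm walls, to stand x -23 mm, where balls drop on to the middle of the gate. A ball whose centre is past the crest rolls on by itself; balls roll a little stiffly and stop on the level
- gate (a joint): tilt (rad) of the seesaw gate, a steel channel 190 mm long across the feed, pivot 105 mm above the bench along the stand's x. +0.26: fully over to end a (a low, b raised); -0.26: fully over to b. It starts at either. Top-heavy: it falls to whichever side of level it is on and stays; about 1 N on the raised plate rocks it. Balls roll to the low end
- plate_a (a point): centre of the top of the thumb plate at end a of the gate (stand's +y end): a flat 42 x 42 mm steel plate, 3 mm thick, standing out from the gate's downstream wall, with free space above it. It is about 165 mm above the bench when raised, 127 mm when low
- plate_b (a point): the same thumb plate at end b of the gate (stand's -y end)
- ball_front_center (a point): a loose 40 mm bright steel ball (0.26 kg), one of two waiting in line on the landing, touching or nearly; the point is the ball's centre. This one is nearer the crest, about 25 mm before it
- ball_rear_center (a point): a loose 40 mm bright steel ball (0.26 kg), one of two waiting in line on the landing, touching or nearly; the point is the ball's centre. This one is at the rear, against the low stop; pushed along the lane it drives the front one ahead of it
- ring_gauge: ring gauge, a dark steel ring 68 mm across and 18 mm high, lying flat on the bench. Not part of the job; leave it. Origin at its underside
- grease_tin: round green tin, 68 mm across, 62 mm high, standing on the bench. Not part of the job; leave it. Origin at its underside
- spanner: steel spanner 190 mm long, 8 mm thick, lying on the bench. Not part of the job; leave it. Origin at its underside
- caliper: sliding caliper 180 mm long, 10 mm thick, lying on the bench. Not part of the job; leave it. Origin at its underside
- hammer: hammer 260 mm long with wooden handle, 26 mm thick, lying on the bench. Not part of the job; leave it. Origin at its underside
- mug: white mug 80 mm across and 88 mm high with a handle, standing on the bench. Not part of the job; leave it. Origin at its underside
Things that resemble listed ones, but are neither listed nor needed, are in the scene too. Leave any red look-alike of the part that bears ball_rear_center alone.

How it is judged:
By the outcome, as a careful person would: the job done as asked, in the order asked, and still so for the second after the job is handed in, with the robot touching nothing.
It also fails if it takes over 45 s, if anything falls off the work surface, if the arm or the gripper's body presses on something with over 40 N, if the wrist force passes 120 N, or if a joint passes its speed limit or range.

ROBOT

A 6-joint arm with a two-finger parallel gripper is mounted at the origin on the work surface. World frame = base frame: x ahead of the robot, y to its left, z up, the work surface at z = 0. Lengths are in m, angles in rad, forces in N, time in s.
With the tool pointing down it reaches from about 0.25 to 0.775 m from the base axis. Payload 4 kg.
Tool frame: the origin (TCP) lies midway between the tips of the shut fingers; the grasp point (between the pads) lies 19 mm behind it; z points along the fingers, x is the direction in which the jaws open and shut, and the axes are right-handed (so a half turn about z gives the same grasp; the last joint's range is limited). The gripper opens to 94 mm and grips with 3 to 60 N. Pads are 16 mm wide; open, the fingers measure 119 mm over their backs; the gripper's body (75 mm by 177 mm) begins 78 mm behind the grasp point.
Start: joints at [1.209, 0.087, 1.371, -0, 1.684, -0.103], TCP at [0.141, 0.532, 0.206] pointing down, gripper open.
Joint ranges: [-3.1, 3.1], [-0.76, 2.03], [0.27, 2.55], [-1.08, 4.22], [0.17, 2.65], [-2.57, 2.57]. Speed limits (rad/s): [2.79, 2.79, 3.14, 3.14, 3.14, 3.14].

INTERFACE

Orientations are given as [roll, pitch, yaw] about the fixed x, y, z axes, in that order (R = Rz(yaw) Ry(pitch) Rx(roll)).
In Python, from bench import * gives the robot as it stands.
- The arm moves only by the tool send_rows, never from a script. Its argument "rows" is one flat list of numbers, 7 for each row, row after row: the shift along the world's x, y, z in mm, then the turn, a rotation vector about the world's x, y, z in degrees, then the opening, from 0 (shut) to 1 (fully open). A call has exactly 8 rows; each row shifts and turns the commanded pose from where the row before left it; what a row does not reach is not made up. A row lasts 1/8 s, in which the tool goes at most 62.5 mm and 10.7 degrees, less where a joint would pass 70% of its speed; a pose out of reach is approached as far as the arm can. A call is refused whole if a number of a shift passes 62.5 or a number of a turn 10.7, either way. A call with a gripper value outside its range is refused whole. The fingers move at their own pace and stop on an object; the grip force is fixed at half the most. Time passes only in rows, so rows that do not move let the fingers close, or fill a call up. It gives the time, the measured TCP pose, the force and the opening at its end, in the units of the state.
- get_obs(): the state, without advancing time (a new reading comes with each control period).
- snapshot(name): name is "scene" or "top"; returns a dict with "color" (384x512x3 uint8, red, green, blue), "intrinsics" (3x3 intrinsics, pixels), "distortion" ([k1, k2, p1, p2, k3] as OpenCV has them; the pictures are not rectified), "rvec" (rotation vector, rad) and "tvec" (3), from world to camera coordinates, as OpenCV has them. Camera axes: x right, y down, z forward; pixel columns grow to the right and rows downward; lengths in m; the calibration is good to about 2 mm. A picture is of the moment at which its call begins. There is no depth.
- close_job(): hands the job in, once; it reports no verdict.
The state is a dict: "time": time; "joint_positions": joint angles; "qvel": joint speeds; "joint_torque": joint torques, N m; "tool_pos": TCP position; "ee_rot": TCP orientation; "wrist_force": force on the tool from outside, world axes, zero at the start; "wrist_torque": the same for the moment, N m; "width": finger opening in m.
Only numpy, scipy, OpenCV 4.12 (cv2) and the standard library are available. Lean on these libraries where they do the work, as an engineer would, in place of code of your own. Each camera call takes 0.05 s, during which the arm holds its last target.

## Working session

There is one attempt and no reset: what is moved stays moved. The work goes in short steps, Python scripts to look and compute and a tool call to move; the robot and the scene stay as the last step left them, time stands still between calls to the robot, and variables do not carry over. Pictures are saved under pics/ and viewed, and the job is handed in when it is done.

Besides the shell and the picture viewer there is one more tool, called after "Call:" as name(argument=value, ...), one argument or row to a line, values as JSON. send_rows: Moves the arm, as the interface text tells. Its arguments: {"type":"object","properties":{"rows":{"type":"array","items":{"type":"number"}}},"required":["rows"]}

```bash
mkdir -p pics; python3 - <<'E'
from bench import *
import cv2,pickle
o=get_obs();print(o['time'],o['tool_pos'],o['ee_rot'],o['width'])
d={}
for n in("scene","top"):
    s=snapshot(n);d[n]=s
    cv2.imwrite(f'pics/{n}0.png',cv2.resize(s['color'][:,:,::-1],(800,600),interpolation=cv2.INTER_CUBIC))
    print(n,s['intrinsics'],s['distortion'],s['rvec'],s['tvec'])
pickle.dump(d,open('s0.pkl','wb'))
E
```

```text
0.0 [0.14058255 0.53119201 0.20434008] [-3.14138917e+00  2.11067435e-03  1.31200621e+00] 0.09411985108236198
scene [[398.72220506   0.         261.03402719]
 [  0.         398.72220506 198.89961137]
 [  0.           0.           1.        ]] [0.0240961 0.        0.        0.        0.       ] [ 2.08886209  1.25449401 -0.48346961] [-0.37749534 -0.28196258  1.36878248]
top [[358.94962221   0.         254.14555461]
 [  0.         358.94962221 189.40974762]
 [  0.           0.           1.        ]] [-0.00450861  0.          0.          0.          0.        ] [ 2.09506166 -2.14289464  0.19534948] [0.10745504 0.63551213 1.06695909]
```

View pics/scene0.png

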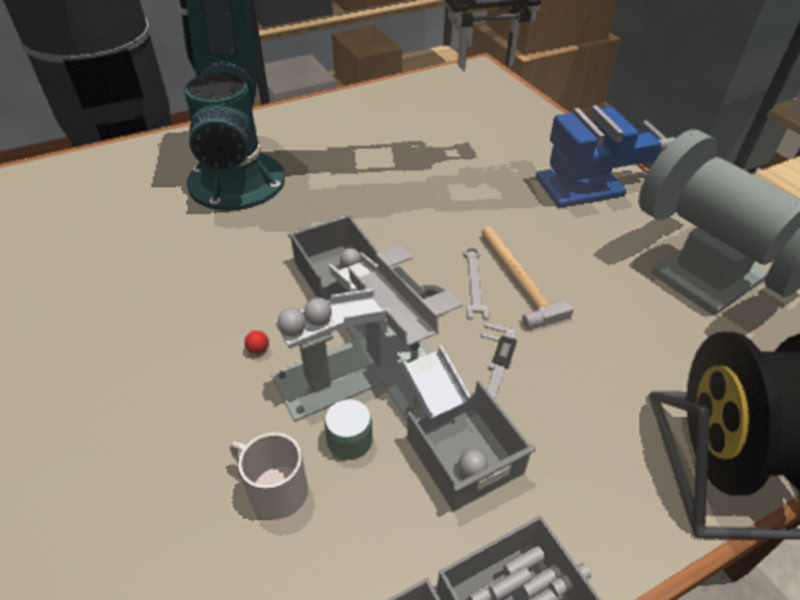

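View pics/top0.png

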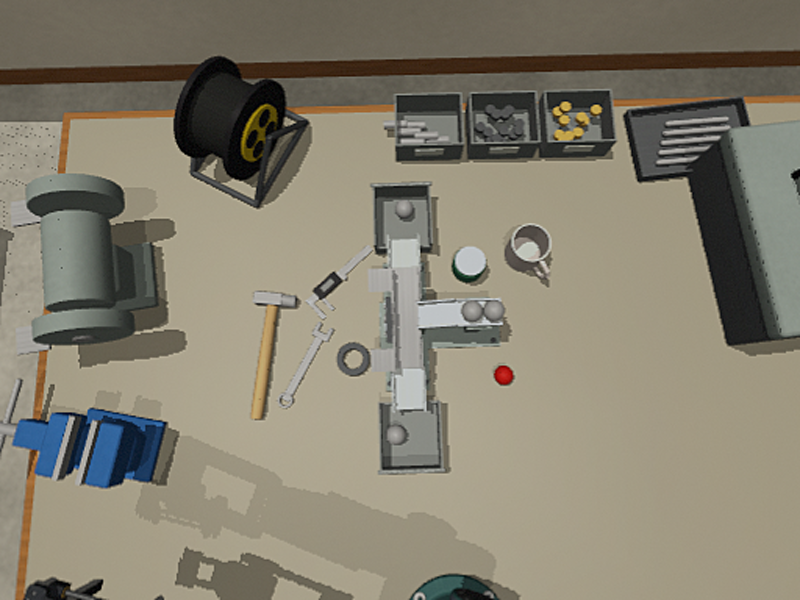

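```bash
cat > h.py <<'E'
import numpy as np,cv2,pickle
from scipy.optimize import least_squares
def proj(s,P):
    return cv2.projectPoints(np.atleast_2d(np.array(P,float)),s['rvec'],s['tvec'],s['intrinsics'],s['distortion'])[0][:,0]
def tri(d,ps,pt):
    f=lambda P:np.r_[proj(d['scene'],P)[0]-ps,proj(d['top'],P)[0]-pt]
    r=least_squares(f,[.5,0,.1]);return r.x,np.abs(r.fun).max()
def crop(s,x0,y0,w,h,k,name):
    cv2.imwrite(name,cv2.resize(s['color'][y0:y0+h,x0:x0+w,::-1],None,fx=k,fy=k,interpolation=cv2.INTER_CUBIC))
E
python3 - <<'E'
from h import *
d=pickle.load(open('s0.pkl','rb'))
for n in d: print(proj(d[n],[[.141,.532,.205],[0,0,0],[.5,0,0]])*1.5625)
crop(d['scene'],165,130,190,145,4,'pics/c_scene.png')
crop(d['top'],220,110,130,195,3,'pics/c_top.png') if 0 else crop(d['top'],215,110,150,140,4,'pics/c_top.png')
E
```

```text
[[484.28132063  67.80148634]
 [235.55750393 182.07851445]
 [326.22575953 333.5195346 ]]
[[128.58519681 590.4298064 ]
 [453.49442081 629.46705138]
 [443.72867325 365.78880499]]
```

View pics/c_scene.png

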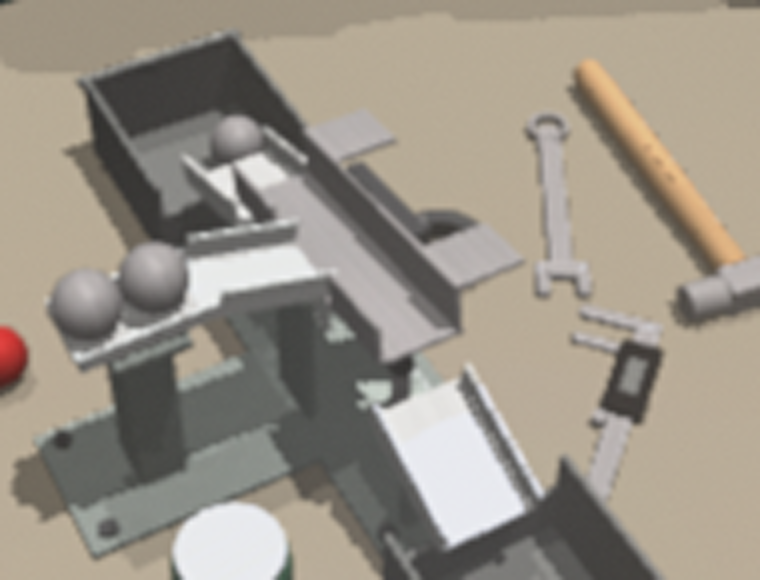

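View pics/c_top.png

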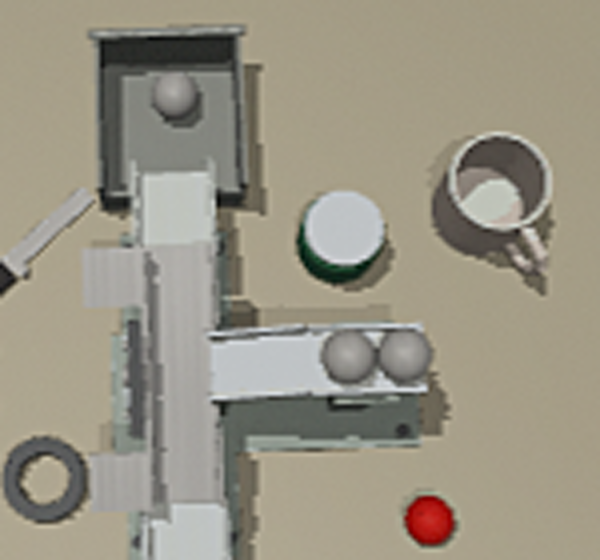

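```bash
python3 - <<'E'
from h import *
d=pickle.load(open('s0.pkl','rb'))
S=lambda x,y:np.array([165+(x-1.5)/4,130+(y-1.5)/4]); T=lambda x,y:np.array([215+(x-1.5)/4,110+(y-1.5)/4])
R={}
for n,a,b in [('pb',(473,254),(115,277)),('pa',(352,134),(122,483)),('front',(155,277),(349,357)),('rear',(86,304),(405,356)),('red',(3,356),(430,520)),
 ('pbcornerOutNear',(523,262),(83,306)),('paOuterNear',(397,140),(93,512)),('paOuterFar?',(368,108),(93,512)),('pbfar',(485,222),(85,306))]:
    p,r=tri(d,S(*a),T(*b));R[n]=p;print(n,p.round(4),r.round(2))
# fit stand pose: origin xy + yaw, gate state
X=[('front',[-.118,0,.159]),('rear',[-.158,0,.158])]
for g in(.26,-.26):
  # plates
  za,zb=(.127,.165) if g>0 else (.165,.127)
  def P(v):
    c,s=np.cos(v[2]),np.sin(v[2]);return lambda q:[v[0]+c*q[0]-s*q[1],v[1]+s*q[0]+c*q[1],q[2]]
  def f(v):
    F=P(v);e=[]
    for (a,b,q) in [((155,277),(349,357),[-.118,0,.159]),((86,304),(405,356),[-.158,0,.158]),((473,254),(115,277),[v[3],-v[4],zb]),((352,134),(122,483),[v[3],v[4],za])]:
      e+=list(proj(d['scene'],F(q))[0]-S(*a))+list(proj(d['top'],F(q))[0]-T(*b))
    return np.array(e)
  r=least_squares(f,[.5,.05,1.57,.04,.07]);print(g,r.x.round(4),r.fun.round(1))
  F=P(r.x); print('crest',F([-.093,0,.14]),'landing',F([-.176,0,.137]))
E
```

```text
pb [0.6532 0.127  0.156 ] 1.33
pa [0.5064 0.1253 0.1326] 1.36
front [ 0.5894 -0.0397  0.1589] 1.02
rear [ 0.5893 -0.0802  0.157 ] 0.91
red [ 0.48   -0.114   0.0196] 1.51
pbcornerOutNear [0.6438 0.1614 0.1234] 4.38
paOuterNear [0.4921 0.1571 0.1024] 4.43
paOuterFar? [0.4864 0.1468 0.1306] 1.48
pbfar [0.6323 0.1481 0.1538] 1.01
0.26 [0.5834 0.0781 1.6042 0.0471 0.0747] [-1.3 -0.6 -0.9  0.4 -0.7 -0.5 -1.  -0.1  0.1 -1.9 -1.7 -2.4 -2.1  2.3
 -0.4 -0.7]
crest [np.float64(0.5864727657706483), np.float64(-0.014877468457005036), 0.14] landing [np.float64(0.5892413609547508), np.float64(-0.09783128018803137), 0.137]
-0.26 [0.5825 0.0777 1.6311 0.049  0.0654] [-0.9  0.1 -0.9 -0.4 -0.2  0.5 -1.  -1.3 -2.3  6.  -2.1  4.3 -0.8 -7.6
 -0.9 -4.4]
crest [np.float64(0.5881306003761294), np.float64(-0.015105570245477845), 0.14] landing [np.float64(0.5931314752517542), np.float64(-0.09795477815043215), 0.137]
```

Call:
send_rows(
  rows=[10, -10, 40, 0, 0, 2, 0, 40, -30, 0, 0, 0, 2, 0, 45, -35, 0, 0, 0, 2, 0, 45, -35, 0, 0, 0, 2, 0, 45, -35, 0, 0, 0, 2, 0, 45, -35, 0, 0, 0, 2, 0, 45, -35, 0, 0, 0, 2, 0, 45, -35, 0, 0, 0, 2, 0],
)

```text
time: 1.1
tool_pos: [0.4618, 0.2803, 0.245]
ee_rot: [-3.141, -0.0, 1.592]
wrist_force: [0.4, 0.6, 0.3]
width: 0.0177
```

Call:
send_rows(
  rows=[45, -35, 0, 0, 0, 0, 0, 45, -35, 0, 0, 0, 0, 0, 45, -35, 0, 0, 0, 0, 0, 40, -30, 0, 0, 0, 0, 0, 24, -19, 0, 0, 0, 0, 0, 0, 0, 0, 0, 0, 0, 0, 0, 0, 0, 0, 0, 0, 0, 0, 0, 0, 0, 0, 0, 0],
)

```text
time: 2.1
tool_pos: [0.6589, 0.1289, 0.2461]
ee_rot: [3.141, -0.0, 1.593]
wrist_force: [-0.3, 0.8, -0.2]
width: 0.0002
```

```bash
python3 - <<'E'
from bench import *
from h import *
o=get_obs();print(o['time'],o['tool_pos'],o['ee_rot'],o['width'],o['wrist_force'])
d={n:snapshot(n) for n in('scene','top')}
crop(d['scene'],165,70,190,190,3,'pics/c1_scene.png')
crop(d['top'],195,90,170,140,4,'pics/c1_top.png')
E
```

```text
2.1 [0.65888871 0.12892412 0.24605958] [ 3.14128260e+00 -4.06029535e-04  1.59295272e+00] 0.00016057533656137294 [-0.29233544  0.84285609 -0.1758335 ]
```

View pics/c1_scene.png

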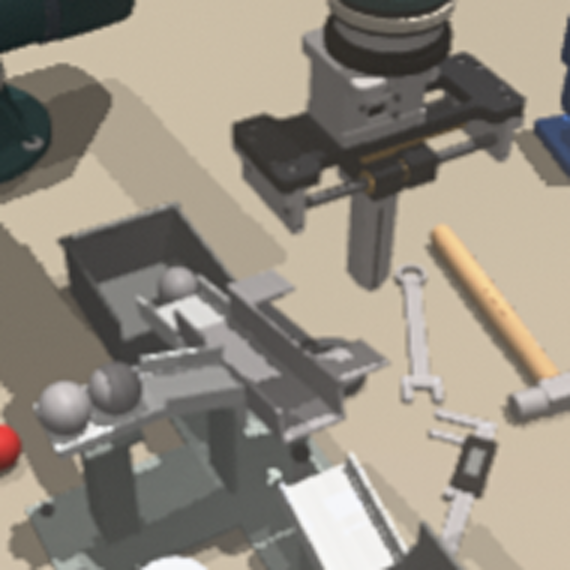

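View pics/c1_top.png

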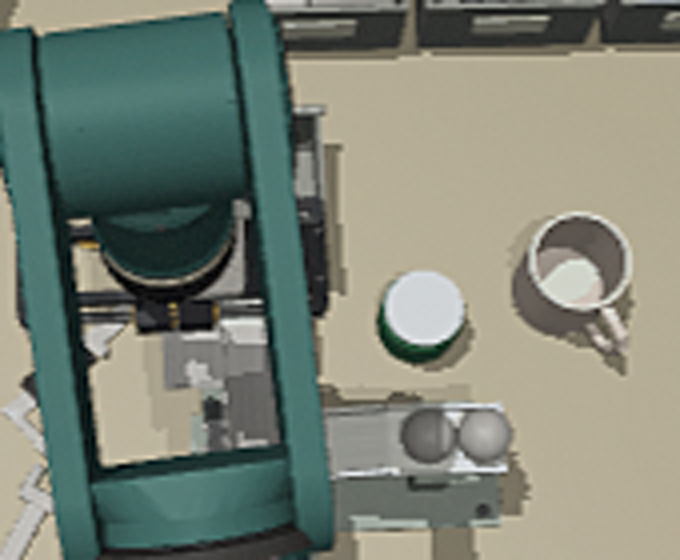

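Call:
send_rows(
  rows=[1, -1, -35, 0, 0, 0, 0, 0, 0, -30, 0, 0, 0, 0, 0, 0, -8, 0, 0, 0, 0, 0, 0, -8, 0, 0, 0, 0, 0, 0, -8, 0, 0, 0, 0, 0, 0, -8, 0, 0, 0, 0, 0, 0, -8, 0, 0, 0, 0, 0, 0, -6, 0, 0, 0, 0],
)

```text
time: 3.2
tool_pos: [0.6605, 0.1266, 0.1337]
ee_rot: [-3.141, -0.0, 1.591]
wrist_force: [-1.1, 0.3, 0.7]
width: 0.0007
```

```bash
python3 - <<'E'
from bench import *
from h import *
o=get_obs();print(o['time'],o['tool_pos'],o['wrist_force'])
d={n:snapshot(n) for n in('scene',)}
crop(d['scene'],165,70,190,190,3,'pics/c2_scene.png')
E
```

```text
3.2 [0.66048863 0.12664312 0.13366582] [-1.13141011  0.25920862  0.7369169 ]
```

View pics/c2_scene.png

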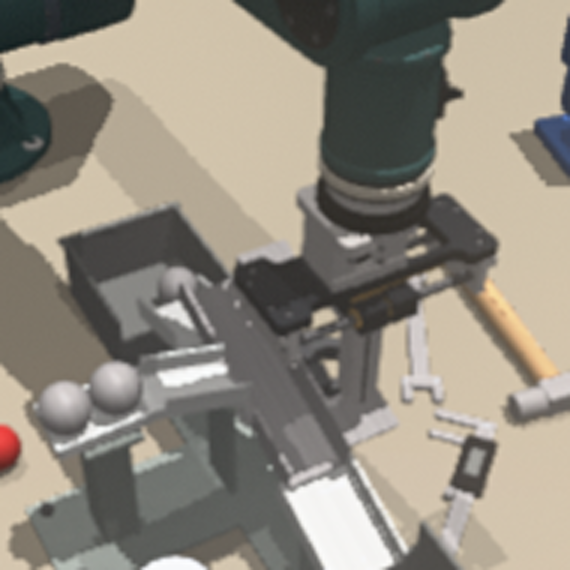

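The gate has rocked over to end b. Next I lift and move behind the landing.

Call:
send_rows(
  rows=[0, 0, 40, 0, 0, 0, 0, 0, 0, 50, 0, 0, 0, 0, -5, -20, 25, 0, 0, 0, 0, -16, -55, 0, 0, 0, 0, 0, -16, -55, 0, 0, 0, 0, 0, -16, -55, 0, 0, 0, 0, 0, -14, -55, 0, 0, 0, 0, 0, -4, -27, 0, 0, 0, 0, 0],
)

```text
time: 4.25
tool_pos: [0.5887, -0.1432, 0.2497]
ee_rot: [3.141, 0.001, 1.588]
wrist_force: [-0.0, 0.0, -1.1]
width: 0.0008
```

Call:
send_rows(
  rows=[0, 0, 0, 0, 0, 0, 0, 0, 0, 0, 0, 0, 0, 0, 0, 0, -30, 0, 0, 0, 0, 0, 0, -30, 0, 0, 0, 0, 0, 0, -25, 0, 0, 0, 0, 0, 0, -12, 0, 0, 0, 0, 0, 0, 0, 0, 0, 0, 0, 0, 0, 0, 0, 0, 0, 0],
)

```text
time: 5.25
tool_pos: [0.5906, -0.1401, 0.154]
ee_rot: [3.139, 0.001, 1.592]
wrist_force: [-0.3, -0.2, 0.6]
width: 0.0004
```

```bash
python3 - <<'E'
from bench import *
from h import *
o=get_obs();print(o['time'],o['tool_pos'],o['wrist_force'])
d={n:snapshot(n) for n in('scene','top')}
crop(d['scene'],125,90,190,190,3,'pics/c3_scene.png')
crop(d['top'],215,90,170,140,4,'pics/c3_top.png')
E
```

```text
5.25 [ 0.59058946 -0.14008832  0.15400316] [-0.28007321 -0.21759795  0.58754609]
```

View pics/c3_scene.png

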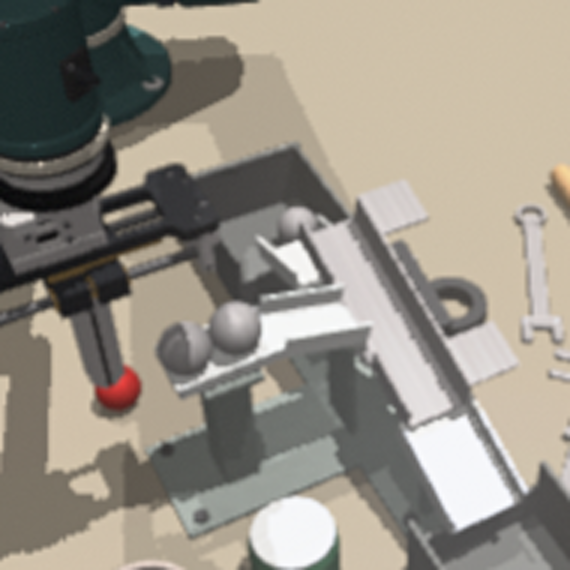

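View pics/c3_top.png

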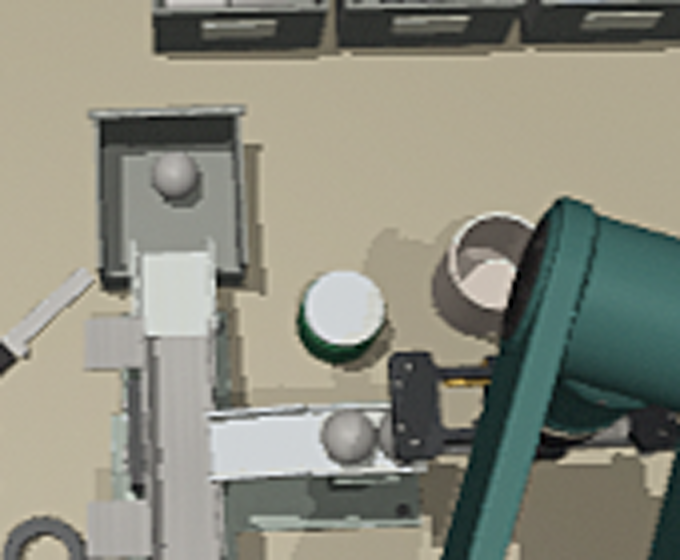

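Call:
send_rows(
  rows=[0, 15, 0, 0, 0, 0, 0, 0, 9, 0, 0, 0, 0, 0, 0, 6, 0, 0, 0, 0, 0, 0, 6, 0, 0, 0, 0, 0, 0, 6, 0, 0, 0, 0, 0, 0, 6, 0, 0, 0, 0, 0, 0, 6, 0, 0, 0, 0, 0, 0, 4, 0, 0, 0, 0, 0],
)

```text
time: 6.35
tool_pos: [0.5953, -0.0895, 0.1644]
ee_rot: [3.121, 0.017, 1.587]
wrist_force: [-0.1, -13.7, 27.8]
width: 0.0007
```

```bash
python3 - <<'E'
from bench import *
from h import *
o=get_obs();print(o['time'],o['tool_pos'],o['wrist_force'])
d={n:snapshot(n) for n in('scene','top')}
crop(d['scene'],125,90,190,190,3,'pics/c4_scene.png')
E
```

```text
6.35 [ 0.59533372 -0.08947141  0.16437614] [ -0.06816869 -13.65160612  27.75979541]
```

View pics/c4_scene.png

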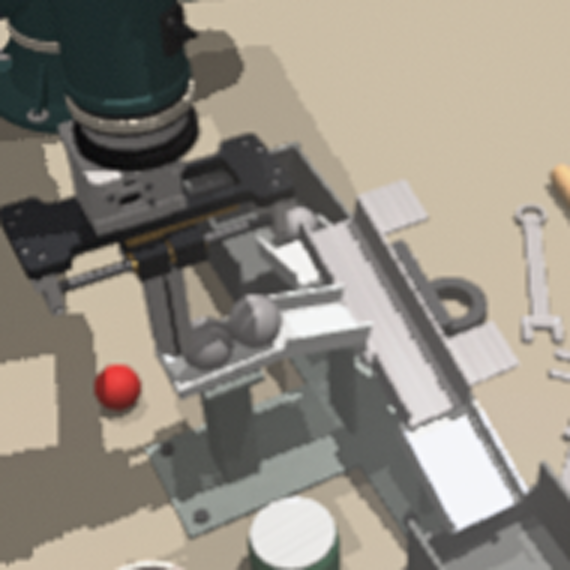

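Call:
send_rows(
  rows=[0, -10, 0, 0, 0, 0, 0, 0, -15, 0, 0, 0, 0, 0, 0, -20, 0, 0, 0, 0, 0, 0, -10, 0, 0, 0, 0, 0, 0, 0, 0, 0, 0, 0, 0, 0, 0, -6, 0, 0, 0, 0, 0, 0, 0, 0, 0, 0, 0, 0, 0, 0, 0, 0, 0, 0],
)

```text
time: 7.45
tool_pos: [0.5897, -0.1368, 0.1463]
ee_rot: [-3.141, -0.0, 1.592]
wrist_force: [-0.6, -0.7, 0.6]
width: 0.0001
```

```bash
python3 - <<'E'
from bench import *
from h import *
o=get_obs();print(o['time'],o['tool_pos'],o['ee_rot'],o['wrist_force'])
d={n:snapshot(n) for n in('scene','top')}
pickle.dump(d,open('s5.pkl','wb'))
crop(d['scene'],150,150,110,95,7,'pics/c5_scene.png')
crop(d['top'],215,90,170,140,4,'pics/c5_top.png')
E
```

```text
7.45 [ 0.58972423 -0.13680579  0.14632442] [-3.14127316e+00 -2.99993640e-04  1.59190817e+00] [-0.61123182 -0.66717033  0.5864463 ]
```

View pics/c5_scene.png

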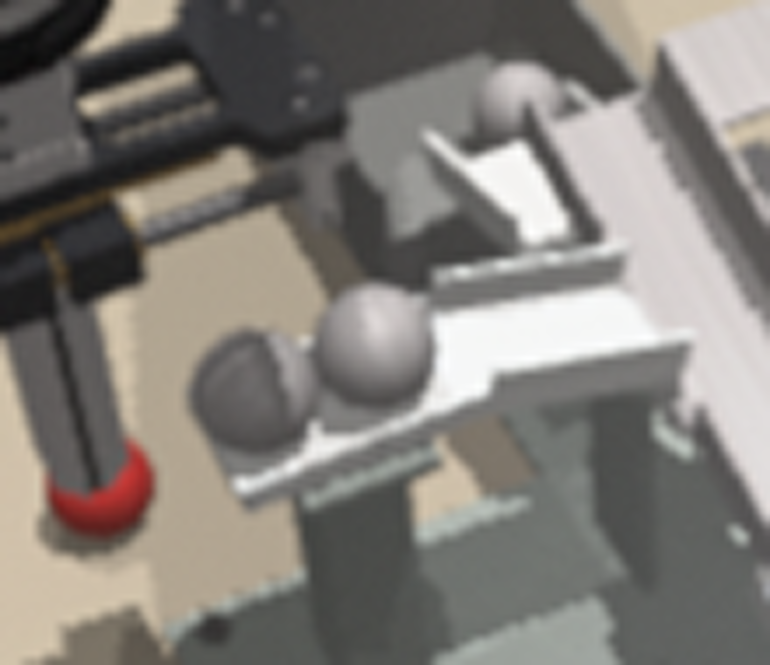

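View pics/c5_top.png

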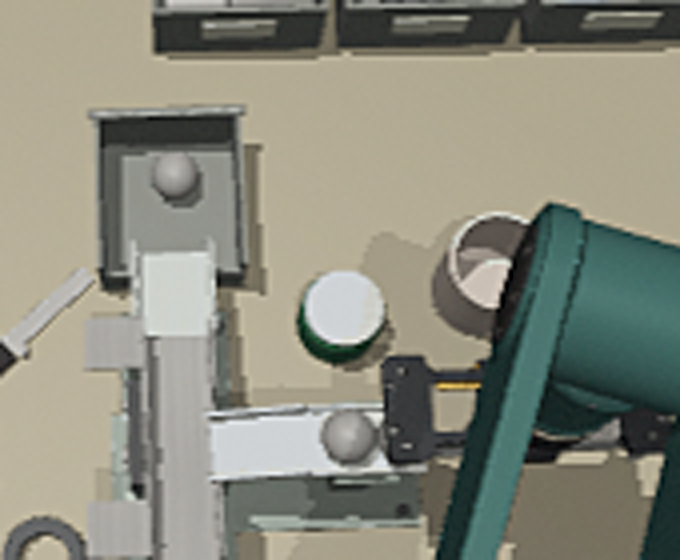

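Call:
send_rows(
  rows=[0, 12, 0, 0, 0, 0, 0, 0, 9, 0, 0, 0, 0, 0, 0, 5, 0, 0, 0, 0, 0, 0, 5, 0, 0, 0, 0, 0, 0, 5, 0, 0, 0, 0, 0, 0, 5, 0, 0, 0, 0, 0, 0, 0, 0, 0, 0, 0, 0, 0, 0, 0, 0, 0, 0, 0],
)

```text
time: 8.55
tool_pos: [0.5891, -0.095, 0.1452]
ee_rot: [-3.139, -0.003, 1.592]
wrist_force: [0.3, -0.3, 0.4]
width: 0.0002
```

```bash
python3 - <<'E'
from bench import *
from h import *
o=get_obs();print(o['time'],o['tool_pos'],o['ee_rot'],o['wrist_force'])
d={n:snapshot(n) for n in('scene','top')}
crop(d['scene'],150,150,110,95,7,'pics/c6_scene.png')
E
```

```text
8.55 [ 0.58910871 -0.0950321   0.14523364] [-3.13927216e+00 -2.64975691e-03  1.59200564e+00] [ 0.31082109 -0.3458794   0.44481604]
```

View pics/c6_scene.png

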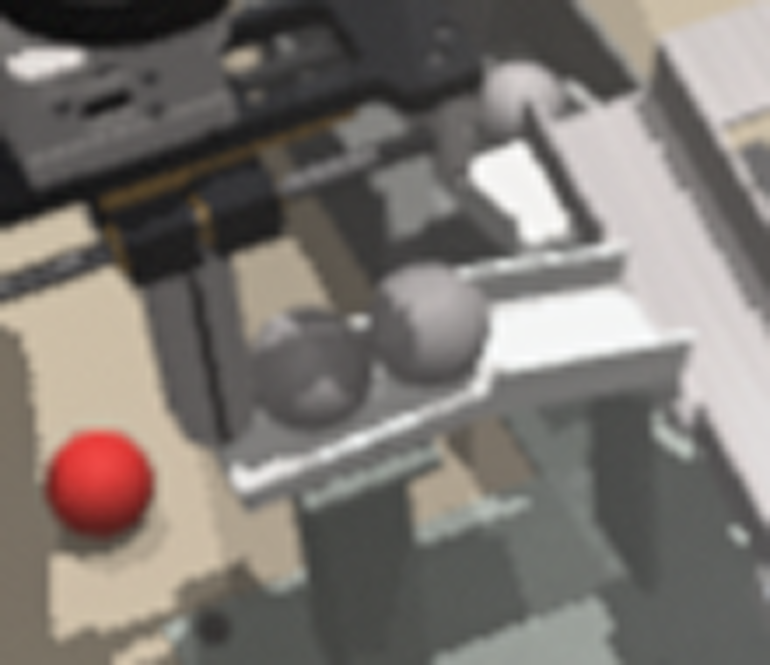

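The low push moves both balls forward with almost no force, so I continue.

Call:
send_rows(
  rows=[0, 5, 0, 0, 0, 0, 0, 0, 5, 0, 0, 0, 0, 0, 0, 5, 0, 0, 0, 0, 0, 0, 3, 0, 0, 0, 0, 0, 0, 0, 0, 0, 0, 0, 0, 0, 0, 0, 0, 0, 0, 0, 0, 0, 0, 0, 0, 0, 0, 0, 0, 0, 0, 0, 0, 0],
)

```text
time: 9.65
tool_pos: [0.5897, -0.0783, 0.1464]
ee_rot: [-3.141, -0.0, 1.591]
wrist_force: [-0.3, 0.0, 0.1]
width: 0.0005
```

```bash
python3 - <<'E'
from bench import *
from h import *
o=get_obs();print(o['time'],o['tool_pos'],o['ee_rot'],o['wrist_force'])
d={n:snapshot(n) for n in('scene','top')}
crop(d['scene'],135,120,220,190,3.5,'pics/c7_scene.png')
crop(d['top'],215,90,170,140,4,'pics/c7_top.png')
E
```

```text
9.65 [ 0.5897186  -0.07827818  0.14640907] [-3.14142168e+00 -3.42669974e-04  1.59115414e+00] [-0.27391906  0.00820425  0.11720959]
```

View pics/c7_scene.png

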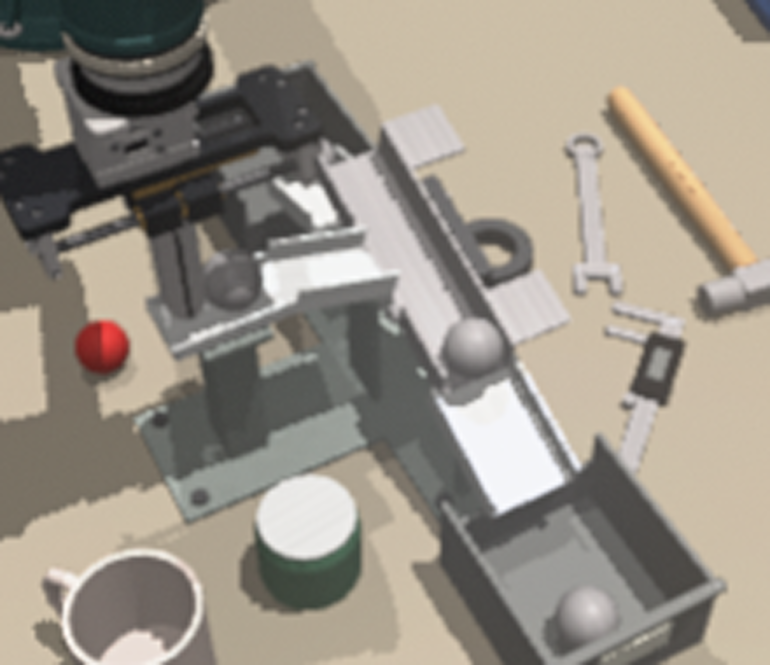

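View pics/c7_top.png

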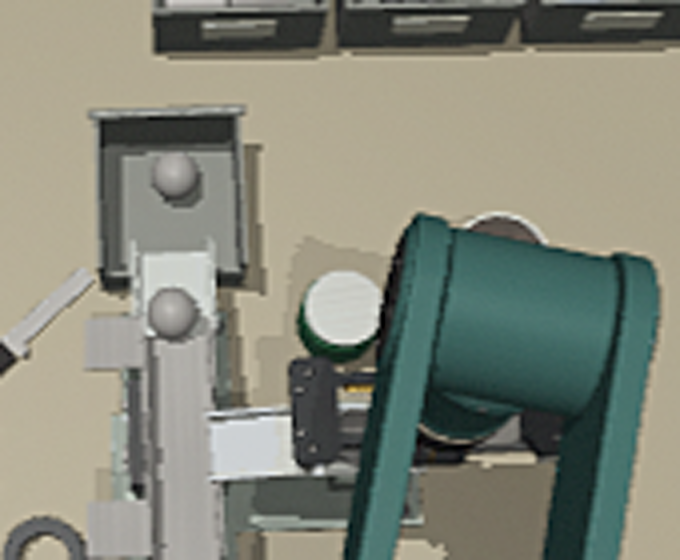

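Call:
send_rows(
  rows=[0, 4, 0, 0, 0, 0, 0, 0, 5, 0, 0, 0, 0, 0, 0, 5, 0, 0, 0, 0, 0, 0, 5, 0, 0, 0, 0, 0, 0, 5, 0, 0, 0, 0, 0, 0, 5, 0, 0, 0, 0, 0, 0, 5, 0, 0, 0, 0, 0, 0, 5, 0, 0, 0, 0, 0],
)

```text
time: 10.75
tool_pos: [0.5896, -0.0386, 0.1462]
ee_rot: [-3.141, -0.001, 1.592]
wrist_force: [-0.5, -1.2, 0.0]
width: 0.0006
```

Call:
send_rows(
  rows=[0, 5, 0, 0, 0, 0, 0, 0, 4, 0, 0, 0, 0, 0, 0, 0, 0, 0, 0, 0, 0, 0, 0, 0, 0, 0, 0, 0, 0, 0, 0, 0, 0, 0, 0, 0, 0, 0, 0, 0, 0, 0, 0, 0, 0, 0, 0, 0, 0, 0, 0, 0, 0, 0, 0, 0],
)

```text
time: 11.75
tool_pos: [0.5898, -0.0303, 0.1465]
ee_rot: [-3.142, -0.0, 1.591]
wrist_force: [0.7, 0.5, 0.3]
width: 0.0003
```

```bash
python3 - <<'E'
from bench import *
from h import *
o=get_obs();print(o['time'],o['tool_pos'],o['ee_rot'],o['wrist_force'])
d={n:snapshot(n) for n in('scene','top')}
crop(d['scene'],135,120,220,190,3.5,'pics/c8_scene.png')
E
```

```text
11.75 [ 0.58975608 -0.03029434  0.1465003 ] [-3.14158667e+00 -1.37819945e-04  1.59125831e+00] [0.66703264 0.51910178 0.34273856]
```

View pics/c8_scene.png

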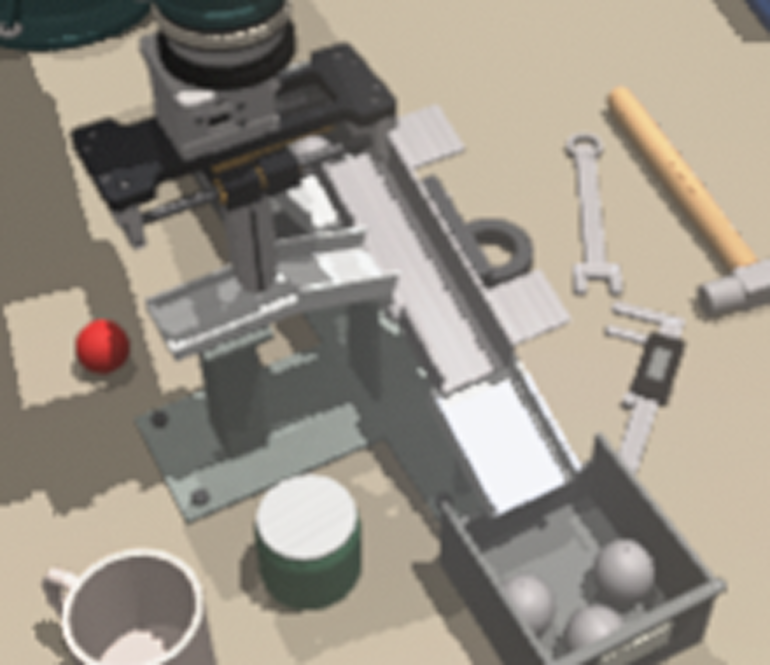

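Three balls are now in bin b: the original one and both of ours. I lift clear, let things settle and check again.

Call:
send_rows(
  rows=[0, 0, 30, 0, 0, 0, 0, 0, 0, 40, 0, 0, 0, 0, 0, -40, 20, 0, 0, 0, 0, 0, -40, 0, 0, 0, 0, 0, 0, -30, 0, 0, 0, 0, 0, 0, 0, 0, 0, 0, 0, 0, 0, 0, 0, 0, 0, 0, 0, 0, 0, 0, 0, 0, 0, 0],
)

```text
time: 12.85
tool_pos: [0.5899, -0.1391, 0.2366]
ee_rot: [3.141, -0.0, 1.593]
wrist_force: [0.3, 0.1, -0.4]
width: 0.0004
```

Call:
send_rows(
  rows=[0, 0, 0, 0, 0, 0, 0, 0, 0, 0, 0, 0, 0, 0, 0, 0, 0, 0, 0, 0, 0, 0, 0, 0, 0, 0, 0, 0, 0, 0, 0, 0, 0, 0, 0, 0, 0, 0, 0, 0, 0, 0, 0, 0, 0, 0, 0, 0, 0, 0, 0, 0, 0, 0, 0, 0],
)

```text
time: 13.85
tool_pos: [0.5898, -0.1403, 0.2365]
ee_rot: [3.142, -0.0, 1.591]
wrist_force: [0.7, 0.1, 0.5]
width: 0.0005
```

```bash
python3 - <<'E'
from bench import *
from h import *
o=get_obs();print(o['time'],o['tool_pos'],o['wrist_force'])
d={n:snapshot(n) for n in('scene','top')}
crop(d['scene'],135,120,220,190,3.5,'pics/c9_scene.png')
crop(d['top'],155,90,210,190,3.5,'pics/c9_top.png')
E
```

```text
13.85 [ 0.58976384 -0.14031896  0.23652326] [0.71490405 0.07942726 0.5224239 ]
```

View pics/c9_scene.png

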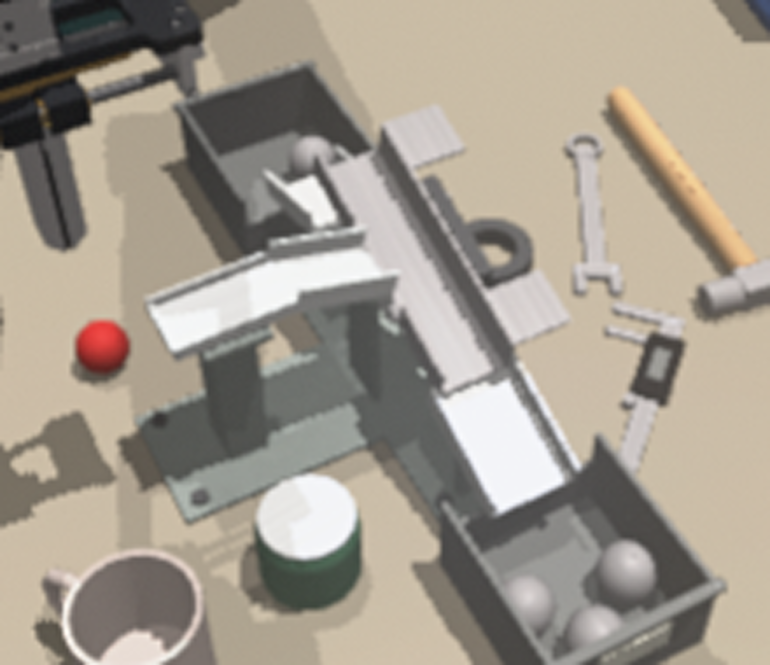

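View pics/c9_top.png

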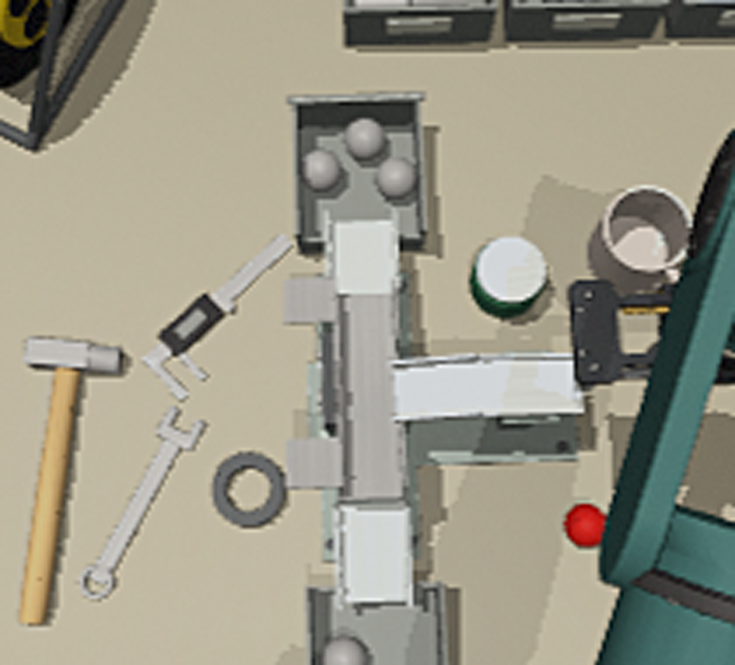

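The landing is empty, the gate lies to b, and three balls rest in bin b, unmoved since the last picture. Nothing else has moved.

```bash
python3 -c "
from bench import *
print(close_job())"
```

```text
the job is handed in; nothing more can be done
None
```

The job is done and handed in at about 14 s. I pressed the raised thumb plate at end b with the shut fingertips, and the gate rocked over to b and stayed there. I then pushed the two balls over the crest one after the other, and both rolled down chute b into its bin.

**Failed try:** my first push was too high. The fingertip rode up on the rear ball, with a wrist force of about 14 N sideways and 28 N up. I backed off, both balls were back at their start positions, and a push 8 mm lower moved them with almost no force.

**Last checks:** in pictures from both cameras, the gate lies to b, the landing is empty, and three balls (the finished one and ours) rest in bin b. They had not moved over the roughly 2 s between the last two pictures. The tools, tin, mug and red ball are where they were, and the gripper is clear of everything. No check disagreed.

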